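# Unlock the sample shuttle, run it to the detector and lock it again

### The job

Bring the metal sample in front of the detector and lock it there: pull up the T-handled spring pin, turn it so that it rests in a shallow gap of its crown and stays out by itself when let go, then slide the shuttle by its round knob all the way to its far stop. Last, turn the pin back so that it springs fully home into the shuttle's second hole. Keep the sample standing in its seat and leave the spare slug and the hex key on the fixture where they are.

Things in the scene. Friction and masses are not known exactly. Their poses are not given: they have to be found in the camera images.
- pin_grip (a point): Centre of the spring pin's T-handle: black bar 50 mm long (own x), 14 wide (own y), 16 high, on a 10 mm steel neck over a bridge across the shuttle's track, at the fixture's -y end. z up; x, y turn with it. Pin home: 92 mm above the table. A steel cross bar 46 mm below it, parallel to it, lies in the gaps of the toothed crown. The spring pulls down 6 N when home, 12 N fully lifted.
- pin_lift (a joint): How far the pin is pulled up, m: 0 fully home (its 8 mm tip in a hole of the shuttle locks it), 0.022 upper stop. Over 0.009 the tip is clear of the shuttle; over 0.016 the cross bar passes over the crown's teeth. Resting in a shallow gap it stays at 0.012 and must be lifted over 0.004 more to turn again.
- pin_turn (a joint): How far the pin is turned about the vertical, rad, counter-clockwise from above positive: 0 with the cross bar over the deep gaps (where the pin can go home), +1.05 or -1.05 (60 degrees either way, equally good) over the shallow rest gaps; stops at +-1.3.
- shuttle_grip (a point): Centre of the round black knob on the shuttle by which it is slid: upright cylinder 24 mm in diameter, 36 mm high, 92 mm above the table, on a 12 mm stem. Its frame is the fixture's: z up, y points along the track to the far stop, the way to slide. It starts 125 mm in +y from the pin's axis, on the same line.
- shuttle (a joint): Travel of the shuttle along the fixture's +y, m: 0 start, where the pin's tip stands in its first hole; 0.09 at the far stop, where the second hole is under the pin and the sample is in front of the detector. Sliding takes about 2 N once the pin is out. The holes leave about 1.2 mm of play.
- sample_center (a point): Centre (half-way up) of the sample on the shuttle: a slightly tapered aluminium slug 38 mm across and 36 mm high, standing loose in its seat; z is its upright axis.
- seat (a point): Centre of the floor of the sample's seat on the shuttle, 26 mm above the table: a dark ring 6 mm high, 41 mm inside. It lies 60 mm in -y (fixture) from the round knob's axis and moves with the shuttle.
- crown (a point): Centre of the top of the crown, a ring of aluminium teeth 40 mm across under the T-handle, on the pin's axis, 59.5 mm above the table. Its frame is the fixture's: x across the track, y along it to the far stop. The fixture is a fixed grey plate 200 x 420 x 12 mm; its white detector block (45 x 60 mm, top 60 mm above the table) stands on the +x side, 155 mm in +y from the pin.
- spare_center (a point): Centre of a bystander: a second slug like the sample, standing on the fixture plate on its -x side, 36 mm high.
- hexkey: Bystander: bent steel hex key about 80 mm long, 6 mm thick, lying on the fixture plate on its -x side, near the +y end. Origin under the long arm's middle.
Mind the look-alikes: they are no part of the job. Leave any orange look-alike of the part that bears sample_center alone.

How it is judged:
By the outcome, as a careful person would: the job done as asked, in the order asked, and still so for the second after the job is handed in, with the robot touching nothing.
It also fails if it takes over 64 s, if anything falls off the work surface, if the arm or the gripper's body presses on something with over 40 N, if the wrist force passes 120 N, or if a joint passes its speed limit or range.

### The arm

A 6-joint arm with a two-finger parallel gripper is mounted at the origin on the work surface. World frame = base frame: x ahead of the robot, y to its left, z up, the work surface at z = 0. Lengths are in m, angles in degrees, forces in N, time in s.
With the tool pointing down it reaches from about 0.4 to 0.825 m from the base axis. Payload 7 kg.
Tool frame: the origin (TCP) lies at the very end of the fingers, on their centre line; the grasp point (between the pads) lies 19 mm behind it; y points along the fingers, x is the direction in which the jaws open and shut, and the axes are right-handed (so a half turn about y gives the same grasp; the last joint's range is limited). The gripper opens to 88 mm and grips with 3 to 60 N. Pads are 19 mm wide; open, the fingers measure 130 mm over their backs; the gripper's body (78 mm by 193 mm) begins 47 mm behind the grasp point.
Start: joints at [86.121, 20.546, 0.682, 0, -70.136, -16.507], TCP at [0.235, 0.633, 0.19] pointing down, gripper open.
Joint ranges: [-176.03, 176.03], [-82.01, 121.73], [-58.28, 71.71], [-173.87, 95.51], [-174.79, -0.11], [-173.66, 173.66]. Speed limits (degrees/s): [136.94, 136.94, 172.46, 180, 180, 180].

### API

Orientations are given as [roll, pitch, yaw] about the fixed x, y, z axes, in that order (R = Rz(yaw) Ry(pitch) Rx(roll)).
In Python, from plant import ctrl gives the robot as it stands.
- The arm moves only by the shell command python3 -m crank 'ROWS'. ROWS is JSON, a list that holds one entry, the list of rows, each a list of 5 numbers: the closure, from -1 (fully open) to 1 (shut), then the shift along the tool's x, y, z in mm, then the turn about the tool's y in rad. In form: [[[claw, x, y, z, turn], ...]]. A call has 1 to 12 rows; each row is the pose to reach, as a shift and turn from the pose commanded when the call began, along the tool's axes at that moment; what a row does not reach only later rows make up. A row lasts 1/8 s, in which the tool goes at most 62.5 mm and 10.7 degrees, less where a joint would pass 70% of its speed; a pose out of reach is approached as far as the arm can. A call with a gripper value outside its range is refused whole. The fingers move at their own pace and stop on an object; the grip force is fixed at half the most. Time passes only in rows, so rows that repeat a pose let the fingers close. It gives the time, the measured TCP pose, the force and the opening at its end, in the units of the state.
- ctrl.get_obs(): the state, without advancing time (a new reading comes with each control period).
- ctrl.snapshot(name): name is "side" or "top" or "wrist"; returns the picture (384x512x3 uint8, red, green, blue); there is no depth.
- ctrl.camera_model(name): a dict with "fx", "fy", "cx", "cy" (pixels), "dist_coeffs" ([k1, k2, p1, p2, k3] as OpenCV has them; the pictures are not rectified), "origin" and "orientation" of the camera in the world; the wrist camera has in their place "hand_eye" (4x4, takes a point from camera to tool coordinates, whose origin is the TCP and whose axes are the tool frame's). Camera axes: x right, y down, z forward; pixel columns grow to the right and rows downward; lengths in m; the calibration is good to about 2 mm. A picture is of the moment at which its call begins: read the wrist's pose just before it. camera_model takes no time and is no camera call.
- ctrl.close_job(): hands the job in, once; it reports no verdict.
Trained networks look in the newest picture that a camera, given by its name, has taken for a name from the list of things; names that differ only in an ending like _2 or _b are one class to them, and where a whole thing is asked for, a point or a joint stands for the part that bears it (a point fixed in the world has none). Each returns a list of dicts, best first, with "confidence" (0 to 1); they miss things now and then, are a little off and sometimes report something else, mostly with a low value. They report only what shows in the picture. A call takes as long as a camera call. They do not tell look-alikes from the thing itself.
- ctrl.find_in(camera, name): "extent" ([left, top, width, height] in pixels, round what is visible of it).
The state is a dict: "clock": time; "joint_pos": joint angles; "qvel": joint speeds; "tau": joint torques, N m; "tool_pos": TCP position; "orientation": TCP orientation; "force": force on the tool from outside, world axes, zero at the start; "moment": the same for the moment, N m; "opening": finger opening in m.
Only numpy, scipy, OpenCV 4.12 (cv2) and the standard library are available. Lean on these libraries where they do the work, as an engineer would, in place of code of your own. Each camera call takes 0.05 s, during which the arm holds its last target.

## Working session

There is one attempt and no reset: what is moved stays moved. The work goes in short steps, Python scripts to look and compute and a shell command to move; the robot and the scene stay as the last step left them, time stands still between calls to the robot, and variables do not carry over. Pictures are saved under pics/ and viewed, and the job is handed in when it is done.

```bash
mkdir -p pics; ls; python3 - <<'E'
from plant import ctrl
import cv2
print(ctrl.get_obs())
for n in ["side","top","wrist"]:
    im=ctrl.snapshot(n); cv2.imwrite(f"pics/{n}0.png",im[:,:,::-1]); print(n,ctrl.camera_model(n))
    for t in ["pin_grip","shuttle_grip","sample_center","spare_center","crown","hexkey"]:
        print(n,t,[(d["extent"],round(d["confidence"],2)) for d in ctrl.find_in(n,t)][:3])
E
```

```text
pics
{'clock': 0.0, 'joint_pos': array([ 8.61213908e+01,  2.05914088e+01,  6.33158620e-01, -2.16915189e-02,
       -7.01377954e+01, -1.65080990e+01]), 'qvel': array([-0.06869148, -0.01511308,  0.05403366, -0.05369441, -0.00299907,
        0.09439896]), 'tau': array([ 9.63355269e-04, -5.82720709e+01,  2.93063951e+01,  6.99716136e+00,
        6.92514455e-03, -1.48803665e-04]), 'tool_pos': array([0.23495253, 0.63217532, 0.18881345]), 'orientation': array([-8.99922565e+01, -9.78812589e-02, -1.10394102e+02]), 'force': array([ 0.97430512, -0.35453792, -0.69101819]), 'moment': array([ 0.05408649, -0.00309774, -0.01426968]), 'opening': 0.08742831810847547}
side {'fx': 360.96791898132193, 'fy': 360.96791898132193, 'cx': 257.47203756177475, 'cy': 191.6335421801717, 'dist_coeffs': array([-0.10486665,  0.        ,  0.        ,  0.        ,  0.        ]), 'origin': array([0.35937043, 0.42126111, 0.53258089]), 'orientation': array([-1.32546954e+02, -1.04615596e-01, -1.42059398e+02])}
side pin_grip [([267.7, 179.2, 27.3, 29.9], 0.68)]
side shuttle_grip [([230.7, 181.1, 84.1, 101.4], 0.76)]
side sam
[... 907 characters left out ...]
155.5, 274.2, 35.7, 19.2], 0.55)]
wrist {'fx': 280.8087874903008, 'fy': 280.8087874903008, 'cx': 254.30977620767277, 'cy': 189.9113112388881, 'dist_coeffs': array([-0.03264226,  0.        ,  0.        ,  0.        ,  0.        ]), 'hand_eye': array([[ 9.99999229e-01,  1.21016547e-03, -2.78691255e-04,
        -1.38038790e-04],
       [ 6.19779006e-04, -2.91879871e-01,  9.56454785e-01,
        -1.94571274e-01],
       [ 1.07612419e-03, -9.56454221e-01, -2.91880396e-01,
         7.90371724e-02],
       [ 0.00000000e+00,  0.00000000e+00,  0.00000000e+00,
         1.00000000e+00]])}
wrist pin_grip []
wrist shuttle_grip []
wrist sample_center []
wrist spare_center []
wrist crown []
wrist hexkey []
```

```bash
python3 - <<'E'
import cv2
for n,(x,y,w,h) in {"side":(100,130,280,250),"top":(100,90,270,230)}.items():
    im=cv2.imread(f"pics/{n}0.png"); c=im[y:y+h,x:x+w]; f=2.4
    cv2.imwrite(f"pics/{n}0z.png",cv2.resize(c,None,fx=f,fy=f,interpolation=cv2.INTER_CUBIC))
E
```

```text
(no output)
```

View pics/side0z.png

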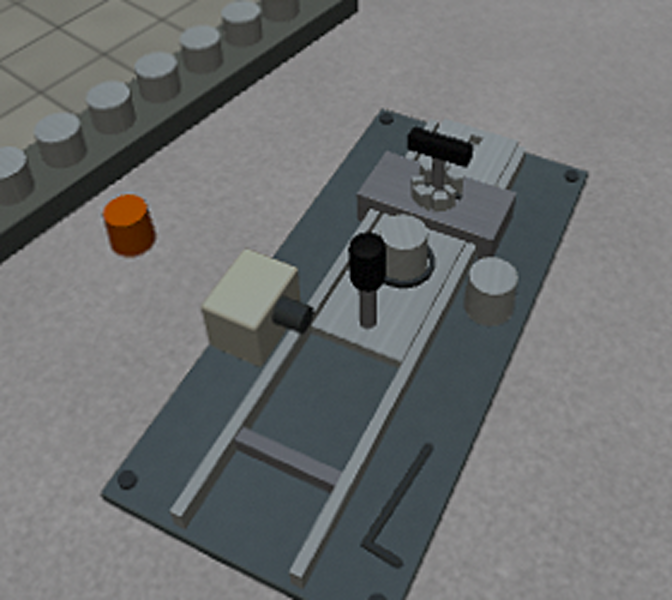

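View pics/top0z.png

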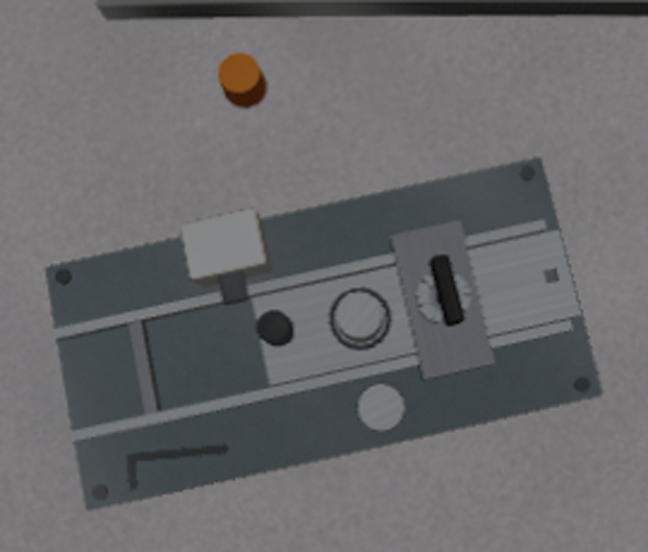

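The side view shows the T-handle at about (284,190), the knob top at (253,231), and the sample just behind the knob. In the top view the handle is at (286,211), the knob at (215,225), the sample at (250,222) and the spare at (258,260). The orange decoy stands off the fixture.

```bash
cat > h.py <<'E'
import numpy as np, cv2
from plant import ctrl
from scipy.spatial.transform import Rotation as R
def rot(rpy): return R.from_euler('xyz',rpy,degrees=True).as_matrix()
def cam(n,obs=None):
    m=ctrl.camera_model(n); K=np.array([[m['fx'],0,m['cx']],[0,m['fy'],m['cy']],[0,0,1]])
    if n=='wrist':
        T=np.eye(4);T[:3,:3]=rot(obs['orientation']);T[:3,3]=obs['tool_pos'];T=T@m['hand_eye'];return K,m['dist_coeffs'],T[:3,:3],T[:3,3]
    return K,m['dist_coeffs'],rot(m['orientation']),np.array(m['origin'])
def ray(n,px,obs=None):
    K,d,Rm,o=cam(n,obs); u=cv2.undistortPoints(np.array([[px]],float),K,d)[0,0]
    return o,Rm@np.array([u[0],u[1],1])
def at(n,px,z,obs=None):
    o,v=ray(n,px,obs); return o+v*(z-o[2])/v[2]
def tri(*rs):
    A=0;b=0
    for o,v in rs:
        v=v/np.linalg.norm(v);P=np.eye(3)-np.outer(v,v);A=A+P;b=b+P@o
    p=np.linalg.solve(A,b); return p,[np.linalg.norm(np.cross(p-o,v/np.linalg.norm(v)))for o,v in rs]
def proj(n,P,obs=None):
    K,d,Rm,o=cam(n,obs); return cv2.projectPoints(((np.atleast_2d(P)-o)@Rm),np.zeros(3),np.zeros(3),K,d)[0][:,0]
E
python3 - <<'E'
from h import *
t=lambda x,y:(100+x/2.4,90+y/2.4); s=lambda x,y:(100+x/2.4,130+y/2.4)
pt=[at('top',t(*p),.1) for p in [(447,290),(439,257),(454,323)]]
ps=[at('side',s(*p),.1) for p in [(441,142)]]
kt=at('top',t(276,325),.11);ks=at('side',s(367,243),.11)
print(pt,ps,'\n',kt,ks)
d=kt-pt[0];print(np.linalg.norm(d[:2]),np.degrees(np.arctan2(d[1],d[0])))
print('sample',at('top',t(360,314),.062),at('side',s(404,230),.062))
print('spare',at('top',t(381,405),.048),at('side',s(493,273),.048))
c=[at('top',t(*p),.012) for p in [(46,268),(541,157),(601,394),(87,509)]];print(np.array(c))
for a in range(4):
    e=c[(a+1)%4]-c[a];print(np.linalg.norm(e),np.degrees(np.arctan2(e[1],e[0])))
E
```

```text
[array([0.61687732, 0.01189529, 0.1       ]), array([0.64046471, 0.01723624, 0.1       ]), array([0.59356342, 0.00730289, 0.1       ])] [array([0.61555929, 0.01499631, 0.1       ])] 
 [0.59135144 0.13108302 0.11      ] [0.59162847 0.13356331 0.11      ]
0.12189046389233225 102.0881622015608
sample [0.60384657 0.07408964 0.062     ] [0.60456706 0.07445258 0.062     ]
spare [0.53680713 0.05856972 0.048     ] [0.53666867 0.05812244 0.048     ]
[[ 0.64646242  0.33365401  0.012     ]
 [ 0.73848653 -0.07390063  0.012     ]
 [ 0.54483639 -0.1155879   0.012     ]
 [ 0.45400214  0.29048031  0.012     ]]
0.4178148205068181 -77.27622833793582
0.19808635290263724 -167.85127776480937
0.4161036503310302 102.60903687386174
0.19724332247677828 12.643581843805972
```

```bash
cat >> h.py <<'E'
def shift(target,yaw,base=None,byaw=None):
    o=ctrl.get_obs(); p=o['tool_pos'] if base is None else np.array(base)
    y=o['orientation'][2] if byaw is None else byaw
    M=rot([-90,0,y]); d=M.T@(np.array(target)-p)*1000
    t=-(yaw-y); t=(t+180)%360-180
    print('shift mm',d.round(1),'turn rad',round(np.radians(t),3))
E
python3 - <<'E'
from h import *
shift([.60,0.011+.03,.19],-77.4,[.235,.633,.19],-110.4)
E
```

```text
shift mm [427.6   0.  548.5] turn rad -0.576
```

```bash
python3 -m crank '[[[-1,20,0,25,-0.02],[-1,55,0,70,-0.07],[-1,92,0,118,-0.12],[-1,129,0,165,-0.17],[-1,166,0,213,-0.22],[-1,203,0,260,-0.27],[-1,240,0,308,-0.32],[-1,277,0,355,-0.37],[-1,314,0,403,-0.42],[-1,351,0,450,-0.47],[-1,388,0,498,-0.52],[-1,420,0,540,-0.57]]]'; python3 -m crank '[[[-0.2,5,0,6,-0.006],[-0.2,8,0,9,-0.006]]]'
python3 - <<'E'
from h import *
import json
o=ctrl.get_obs(); print(o['tool_pos'],o['orientation'],o['joint_pos'])
im=ctrl.snapshot('wrist'); cv2.imwrite('pics/w1.png',im[:,:,::-1])
np.save('o1.npy',np.r_[o['tool_pos'],o['orientation']])
print(proj('wrist',[[.617,.0117,.1],[.5915,.1323,.11]],o))
E
```

```text
clock: 2.55
tool_pos: [0.596, 0.0489, 0.19]
orientation: [-90.0, -0.0, -77.7]
force: [0.5, 0.5, -0.2]
opening: 0.0877
clock: 2.8
tool_pos: [0.6057, 0.0447, 0.1895]
orientation: [-90.0, 0.0, -77.5]
force: [-0.0, -0.3, -0.3]
opening: 0.0729
[0.60565812 0.04467896 0.18952299] [-9.00211587e+01  3.74436550e-03 -7.74602501e+01] [ 2.26241573e+01  1.42531605e+01 -8.25759613e+00 -7.99982182e-03
 -6.75094197e+01  7.99186548e+01]
[[287.6656296  179.5228768 ]
 [167.14199477 180.7046071 ]]
```

View pics/w1.png

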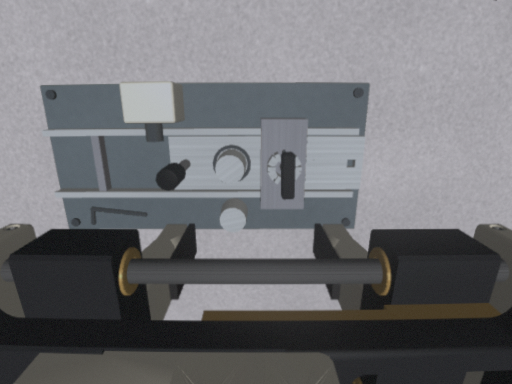

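```bash
python3 - <<'E'
import cv2
im=cv2.imread("pics/w1.png")[110:230,140:340]
cv2.imwrite("pics/w1z.png",cv2.resize(im,None,fx=4,fy=4,interpolation=cv2.INTER_CUBIC))
E
```

```text
(no output)
```

View pics/w1z.png

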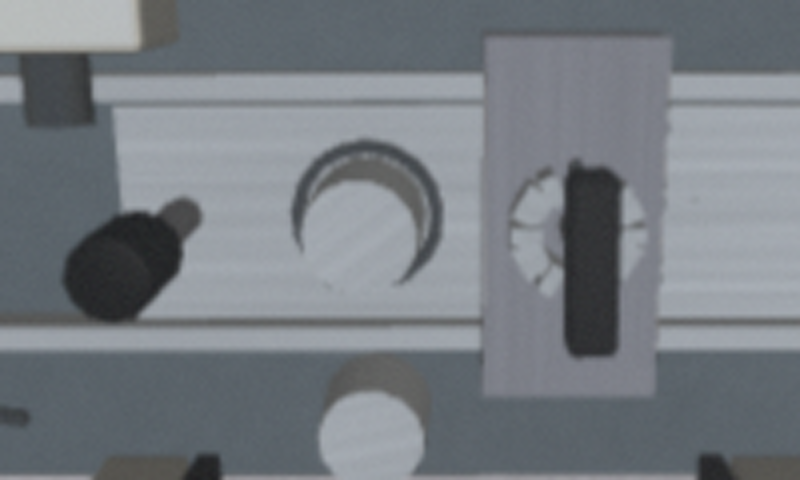

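```bash
python3 - <<'E'
from h import *
a=np.load('o1.npy');o=dict(tool_pos=a[:3],orientation=a[3:])
z=lambda x,y:(140+x/4,110+y/4)
for zz in (.1,.084):
  print(zz,[at('wrist',z(*p),zz,o).round(4) for p in [(565,350),(617,350),(565,172),(617,172),(592,355),(592,168)]])
print('knob',at('wrist',z(107,280),.11,o))
th=np.radians(12.6);ex=np.array([np.cos(th),np.sin(th),0]);ey=np.array([-ex[1],ex[0],0]);c=np.array([.617,.0117,.092])
for dz in(.008,-.008):
  P=[c+sx*.025*ex+sy*.007*ey+[0,0,dz] for sx in(-1,1) for sy in(-1,1)]
  print(((proj('wrist',P,o)-[140,110])*4).round(0).tolist())
print(at('wrist',z(356,240),.062,o),at('wrist',z(372,440),.048,o))
E
```

```text
0.1 [array([0.5963, 0.0134, 0.1   ]), array([ 5.993e-01, -2.000e-04,  1.000e-01]), array([0.6426, 0.0251, 0.1   ]), array([0.6455, 0.0122, 0.1   ]), array([0.5965, 0.006 , 0.1   ]), array([0.6451, 0.0186, 0.1   ])]
0.084 [array([0.5914, 0.0106, 0.084 ]), array([ 0.5946, -0.0037,  0.084 ]), array([0.6403, 0.023 , 0.084 ]), array([0.6434, 0.0094, 0.084 ]), array([0.5916, 0.0028, 0.084 ]), array([0.643 , 0.0162, 0.084 ])]
knob [0.59214867 0.13278622 0.11      ]
[[614.0, 368.0], [561.0, 368.0], [621.0, 183.0], [567.0, 183.0]]
[[606.0, 349.0], [556.0, 349.0], [613.0, 173.0], [561.0, 173.0]]
[0.6043349  0.07510679 0.062     ] [0.53703258 0.05787816 0.048     ]
```

```bash
python3 - <<'E'
from h import *
a=np.load('o1.npy');o=dict(tool_pos=a[:3],orientation=a[3:])
z=lambda x,y:(140+x/4,110+y/4)
print('crown',at('wrist',z(579,235),.0595,o), at('top',(100+443/2.4,90+296/2.4),.0595),at('side',(100+437/2.4,130+187/2.4),.0595))
shift([.619,.0112,.115],-77.4); shift([.619,.0112,.073],-77.4)
E
```

```text
crown [0.61959499 0.01120002 0.0595    ] [0.61754376 0.0119752  0.0595    ] [0.61239075 0.02130098 0.0595    ]
shift mm [36.  74.6  5.5] turn rad -0.0
shift mm [ 36.  116.6   5.5] turn rad -0.0
```

```bash
python3 -m crank '[[[0.2,18,20,3,0],[0.2,36,50,5.5,0],[0.2,36,60,5.5,0],[0.2,36,70,5.5,0],[0.2,36,85,5.5,0],[0.2,36,100,5.5,0],[0.2,36,112,5.5,0],[0.2,36,116,5.5,0],[0.2,36,116,5.5,0]]]'
python3 - <<'E'
from h import *
o=ctrl.get_obs(); print(o['tool_pos'],o['force'])
for n in('wrist','top'):
  im=ctrl.snapshot(n)[:,:,::-1]
  if n=='top': im=cv2.resize(im[150:280,180:350],None,fx=4,fy=4)
  cv2.imwrite(f'pics/{n}2.png',im)
E
```

```text
clock: 3.98
tool_pos: [0.6187, 0.011, 0.0735]
orientation: [-90.0, -0.0, -77.4]
force: [-0.2, -1.4, -0.1]
opening: 0.0348
[0.61870394 0.01095806 0.0735202 ] [-0.24437036 -1.40557268 -0.08812689]
```

View pics/wrist2.png

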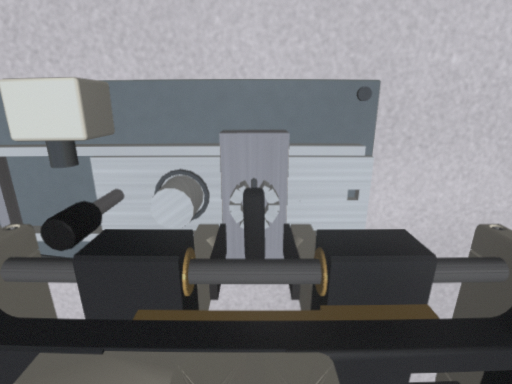

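The T-handle is centred between the fingers, at column 254, with the fingers at about 222 and 288. Next I close on it.

```bash
python3 -m crank '[[[1,0,0,0,0],[1,0,0,0,0],[1,0,0,0,0],[1,0,0,0,0],[1,0,0,0,0],[1,0,0,0,0]]]'; python3 -m crank '[[[1,0,-4,0,0],[1,0,-8,0,0],[1,0,-12,0,0],[1,0,-16,0,0],[1,0,-18.5,0,0],[1,0,-19.5,0,0],[1,0,-19.5,0,0]]]'
```

```text
clock: 4.82
tool_pos: [0.6187, 0.0111, 0.0737]
orientation: [-90.0, -0.0, -77.4]
force: [0.4, -0.7, 0.1]
opening: 0.0004
clock: 5.7
tool_pos: [0.6187, 0.0111, 0.0933]
orientation: [-90.0, 0.0, -77.4]
force: [0.7, -0.2, -0.3]
opening: 0.0006
```

```bash
python3 - <<'E'
from h import *
for n in('wrist','top','side'):
  im=ctrl.snapshot(n)[:,:,::-1]
  if n=='top': im=cv2.resize(im[150:280,180:350],None,fx=4,fy=4)
  if n=='side': im=cv2.resize(im[130:280,180:350],None,fx=4,fy=4)
  cv2.imwrite(f'pics/{n}3.png',im)
E
```

```text
(no output)
```

View pics/wrist3.png

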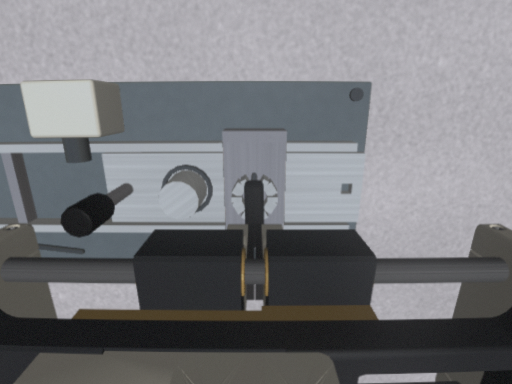

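View pics/side3.png

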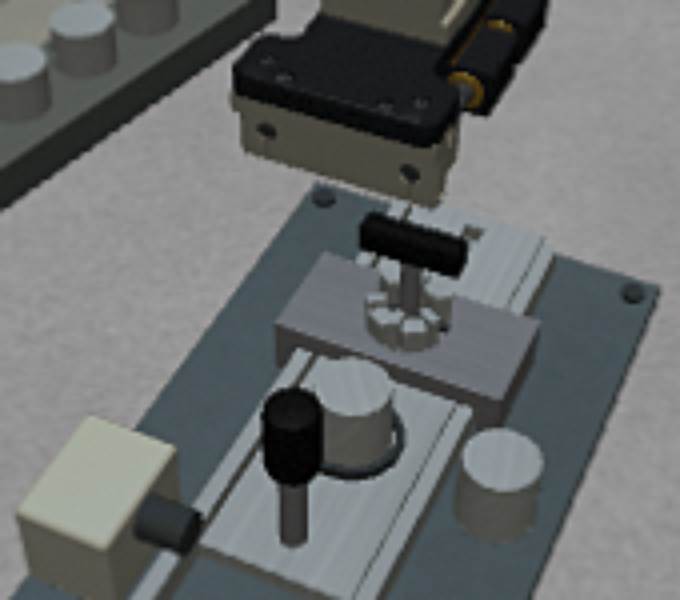

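View pics/top3.png

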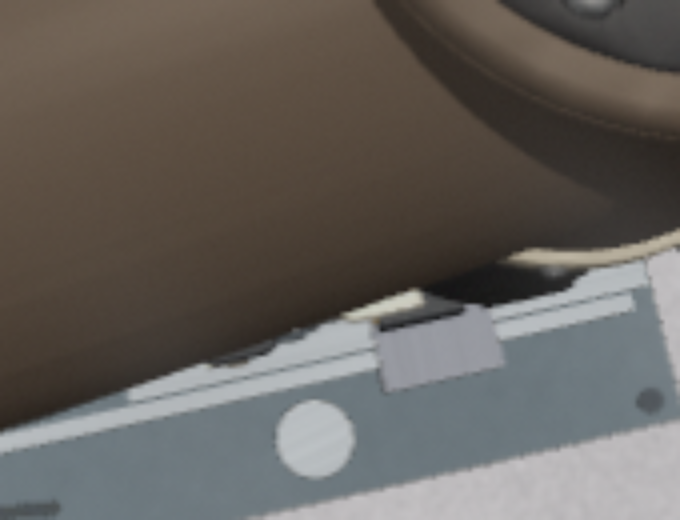

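```bash
python3 - <<'E'
from h import *
o=ctrl.get_obs();p=o['tool_pos'];print(o)
for dz in (0,.019,.066,.1): print(dz,((proj('side',p+[0,0,dz])-[180,130])*4).round(0), proj('wrist',p+[0,0,dz],o).round(0))
print(((proj('side',[.619,.0112,.092])-[180,130])*4).round(0))
im=ctrl.snapshot('side')[:,:,::-1];cv2.imwrite('pics/side4.png',im)
E
```

```text
{'clock': 5.85, 'joint_pos': array([ 1.90796759e+01,  1.96944184e+01, -1.40147032e+01, -1.94716911e-03,
       -5.63092084e+01,  8.35357528e+01]), 'qvel': array([ 0.01809944,  0.01488172,  0.01091469, -0.00891715, -0.04407684,
        0.00267896]), 'tau': array([-1.19401913e-03, -5.38501453e+01,  2.60410380e+01,  6.10381186e+00,
        8.13793391e-02,  6.85598522e-06]), 'tool_pos': array([0.61863424, 0.01103898, 0.09307476]), 'orientation': array([-9.00183959e+01, -4.54168315e-04, -7.73856516e+01]), 'force': array([0.02123247, 0.63767698, 0.74566733]), 'moment': array([-0.01007538, -0.04165919, -0.03146392]), 'opening': 0.00038337150283291634}
0 [[414. 241.]] [[255. 215.]]
0.019 [[416. 209.]] [[255. 226.]]
0.066 [[421. 125.]] [[255. 263.]]
0.1 [[426.  59.]] [[255. 308.]]
[[413. 242.]]
```

View pics/side4.png

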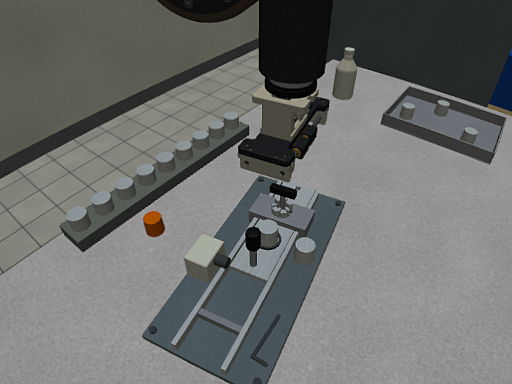

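```bash
python3 - <<'E'
import cv2
im=cv2.imread("pics/wrist3.png")[160:320,155:355]
cv2.imwrite("pics/w3z.png",cv2.resize(im,None,fx=4,fy=3.7,interpolation=cv2.INTER_CUBIC))
im=cv2.imread("pics/side4.png")[80:240,210:370]
cv2.imwrite("pics/s4z.png",cv2.resize(im,None,fx=3.7,fy=3.7,interpolation=cv2.INTER_CUBIC))
E
```

```text
(no output)
```

View pics/w3z.png

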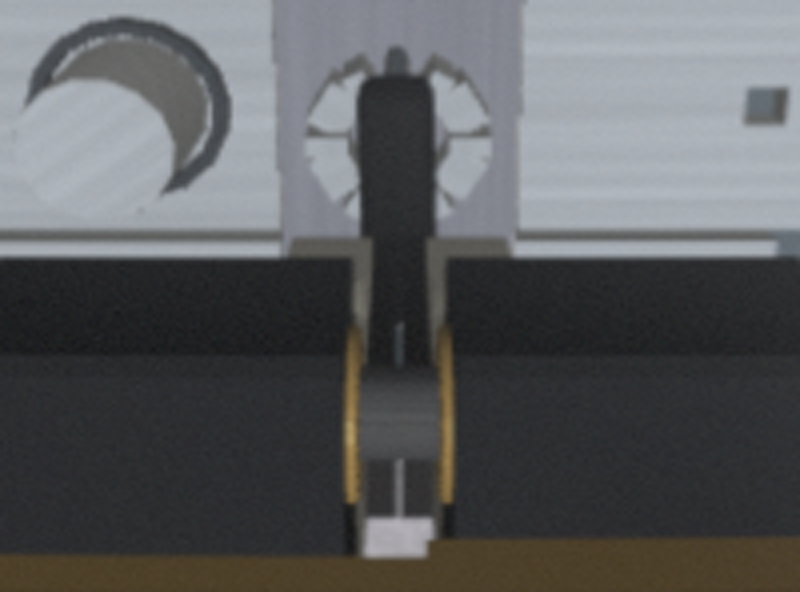

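View pics/s4z.png

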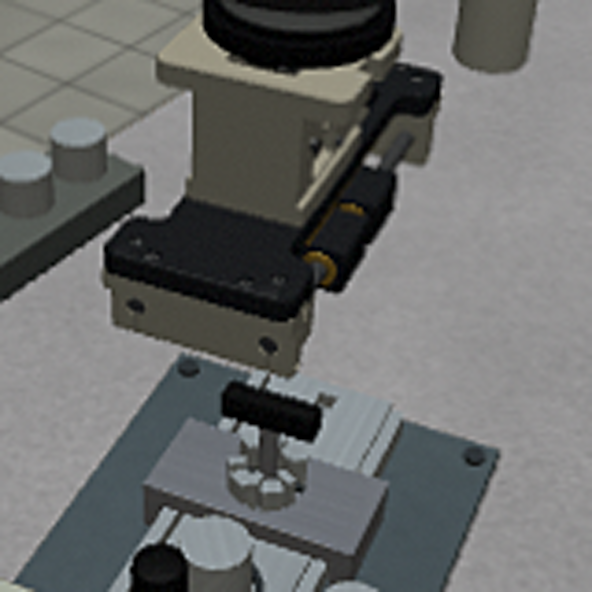

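```bash
python3 - <<'E'
from h import *
im=cv2.imread("pics/wrist2.png")
m=ctrl.camera_model('wrist');H=np.linalg.inv(m['hand_eye']);K=np.array([[m['fx'],0,m['cx']],[0,m['fy'],m['cy']],[0,0,1]])
z=cv2.resize(im[140:320,155:355],None,fx=4,fy=3.3,interpolation=cv2.INTER_CUBIC)
z=cv2.convertScaleAbs(z,alpha=2,beta=20)
for y,c in((0,(0,0,255)),(-.019,(0,255,0)),(-.04,(255,0,0))):
  for s in(-1,1):
    for zz in(-.0095,.0095):
      p=(H@[s*.0174,y,zz,1])[:3]; q=cv2.projectPoints(p[None],np.zeros(3),np.zeros(3),K,m['dist_coeffs'])[0][0,0]
      print(y,s,zz,q.round(0)); cv2.circle(z,(int((q[0]-155)*4),int((q[1]-140)*3.3)),4,c,-1)
cv2.imwrite("pics/w2z.png",z)
E
```

```text
0 -1 -0.0095 [232. 227.]
0 -1 0.0095 [231. 203.]
0 1 -0.0095 [278. 227.]
0 1 0.0095 [278. 203.]
-0.019 -1 -0.0095 [229. 238.]
-0.019 -1 0.0095 [229. 213.]
-0.019 1 -0.0095 [280. 239.]
-0.019 1 0.0095 [281. 213.]
-0.04 -1 -0.0095 [227. 254.]
-0.04 -1 0.0095 [226. 226.]
-0.04 1 -0.0095 [283. 254.]
-0.04 1 0.0095 [284. 226.]
```

View pics/w2z.png

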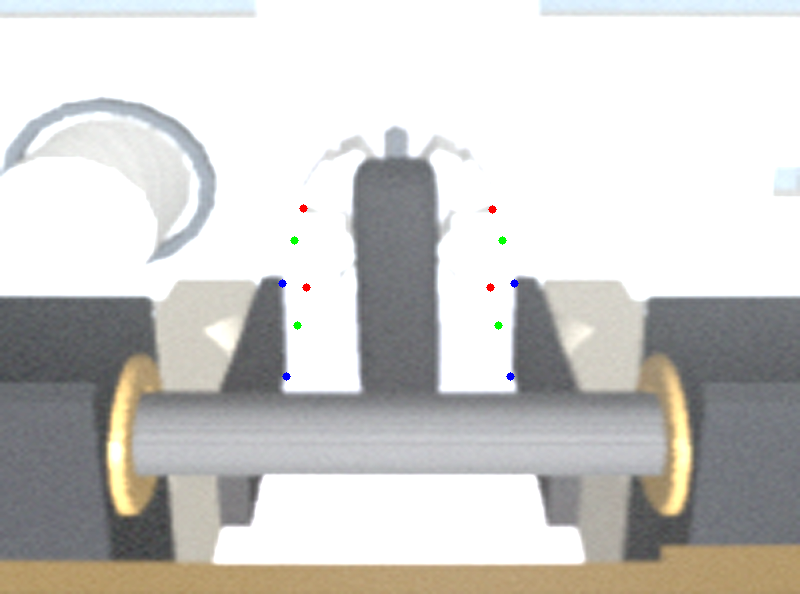

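```bash
python3 - <<'E'
from h import *
p=ctrl.get_obs()['tool_pos']
th=np.radians(12.6);ex=np.array([np.cos(th),np.sin(th),0]);ey=np.array([-ex[1],ex[0],0])
for h in (.066,.086,.106,.126):
  print(h,[((proj('side',p+l*ey+s*.039*ex+[0,0,h])-[180,130])*4).round(0).tolist() for l in(.0965,.03) for s in(1,-1)])
E
```

```text
0.066 [[[233.0, 237.0]], [[421.0, 298.0]], [[307.0, 140.0]], [[484.0, 192.0]]]
0.086 [[[232.0, 197.0]], [[424.0, 258.0]], [[307.0, 101.0]], [[488.0, 153.0]]]
0.106 [[[230.0, 156.0]], [[427.0, 216.0]], [[307.0, 61.0]], [[492.0, 112.0]]]
0.126 [[[228.0, 112.0]], [[431.0, 172.0]], [[308.0, 19.0]], [[497.0, 69.0]]]
```

The wrist and side views agree: the real fingertips sit about 41 mm behind the reported TCP. The wrist view shows the pads ending at tool y≈-0.040, and in the side view the body begins about 109 mm back instead of 66. The handle hasn't been touched, so I'll reopen and go about 41 mm lower, stopping to check for contact.

```bash
python3 -m crank '[[[0.2,0,0,0,0],[0.2,0,0,0,0],[0.2,0,0,0,0],[0.2,0,0,0,0],[0.2,0,8,0,0],[0.2,0,18,0,0],[0.2,0,26,0,0],[0.2,0,30,0,0],[0.2,0,30,0,0]]]';python3 -m crank '[[[0.2,0,8,0,0],[0.2,0,16,0,0],[0.2,0,23,0,0],[0.2,0,28,0,0],[0.2,0,29,0,0],[0.2,0,29,0,0]]]'
python3 - <<'E'
from h import *
im=ctrl.snapshot('wrist')[:,:,::-1];cv2.imwrite('pics/w5.png',im)
im=ctrl.snapshot('side')[:,:,::-1];cv2.imwrite('pics/s5.png',cv2.resize(im[120:270,200:360],None,fx=4,fy=4))
E
```

```text
clock: 7.02
tool_pos: [0.6185, 0.011, 0.0628]
orientation: [-90.0, -0.0, -77.4]
force: [0.2, 1.6, 0.2]
opening: 0.0349
clock: 7.78
tool_pos: [0.6188, 0.0111, 0.0343]
orientation: [-90.0, -0.0, -77.4]
force: [0.4, 0.4, -0.4]
opening: 0.0352
```

View pics/w5.png

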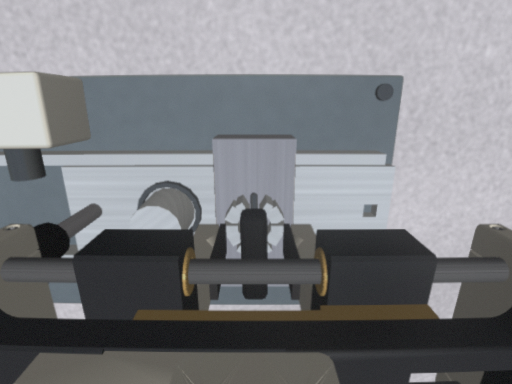

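View pics/s5.png

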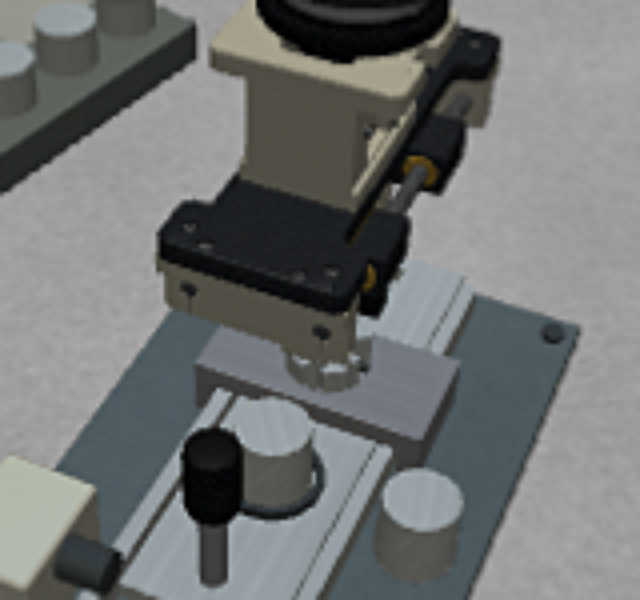

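The bar (columns 242–267, rows 210–298) now lies between the pads. Closing.

```bash
python3 -m crank '[[[1,0,0,0,0],[1,0,0,0,0],[1,0,0,0,0],[1,0,0,0,0],[1,0,0,0,0],[1,0,0,0,0]]]'
```

```text
clock: 8.62
tool_pos: [0.6189, 0.0111, 0.0344]
orientation: [-90.0, 0.0, -77.4]
force: [-1.2, 1.6, 1.2]
opening: 0.0139
```

```bash
python3 -m crank '[[[1,0,-4,0,0],[1,0,-8,0,0],[1,0,-12,0,0],[1,0,-16,0,0],[1,0,-19,0,0],[1,0,-20,0,0],[1,0,-20,0,0]]]'
```

```text
clock: 9.5
tool_pos: [0.6184, 0.011, 0.054]
orientation: [-90.0, 0.0, -77.4]
force: [3.0, 1.6, -13.1]
opening: 0.0139
```

```bash
python3 -m crank '[[[1,0,0,0,0.1],[1,0,0,0,0.25],[1,0,0,0,0.4],[1,0,0,0,0.55],[1,0,0,0,0.7],[1,0,0,0,0.85],[1,0,0,0,0.97],[1,0,0,0,1.05],[1,0,0,0,1.05]]]'
python3 - <<'E'
from h import *
o=ctrl.get_obs();print(o['moment'],o['force'])
im=ctrl.snapshot('wrist')[:,:,::-1];cv2.imwrite('pics/w6.png',im)
E
```

```text
clock: 10.62
tool_pos: [0.6187, 0.0114, 0.054]
orientation: [-90.0, 0.0, -137.5]
force: [2.8, 3.2, -13.1]
opening: 0.0139
[ 1.31083049 -0.99450038 -0.00926855] [  2.76084466   3.18954862 -13.05993535]
```

View pics/w6.png

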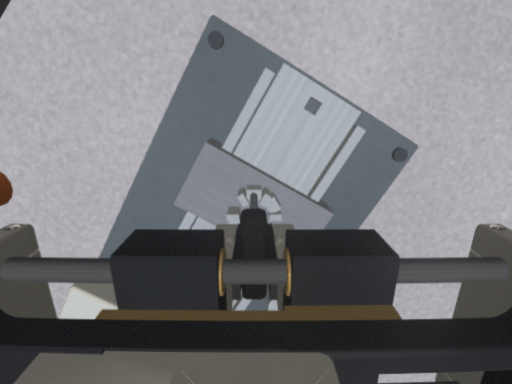

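```bash
python3 -m crank '[[[1,0,2,0,0],[1,0,4,0,0],[1,0,6,0,0],[1,0,7,0,0],[1,0,7.5,0,0],[1,0,7.5,0,0]]]';python3 -m crank '[[[1,0,0.5,0,0],[1,0,1,0,0],[1,0,1,0,0]]]'
```

```text
clock: 11.42
tool_pos: [0.6188, 0.0111, 0.0468]
orientation: [-90.0, 0.0, -137.5]
force: [1.7, 4.9, -10.5]
opening: 0.0137
clock: 11.8
tool_pos: [0.6189, 0.0112, 0.0464]
orientation: [-90.0, 0.0, -137.5]
force: [0.1, 5.3, -8.3]
opening: 0.0135
```

Force is dropping at a lift of about 12 mm, so the pin is sitting on the shallow gap's floor. Releasing.

```bash
python3 -m crank '[[[0.2,0,0,0,0],[0.2,0,0,0,0],[0.2,0,0,0,0],[0.2,0,0,0,0],[0.2,0,0,0,0]]]'
python3 - <<'E'
from h import *
im=ctrl.snapshot('wrist')[:,:,::-1];cv2.imwrite('pics/w7.png',im)
E
```

```text
clock: 12.42
tool_pos: [0.6188, 0.011, 0.0459]
orientation: [-90.0, -0.0, -137.5]
force: [0.5, -0.3, -0.0]
opening: 0.0352
```

View pics/w7.png

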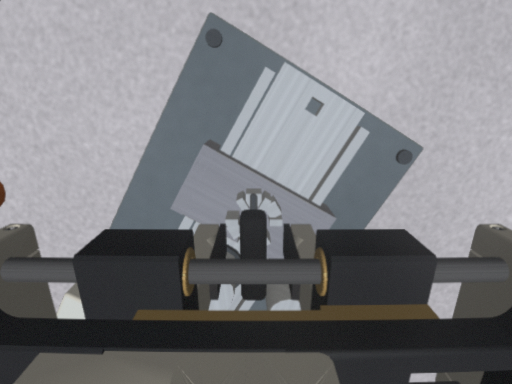

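```bash
python3 -m crank '[[[0.2,0,-10,0,0],[0.2,0,-22,0,0],[0.2,0,-36,0,0],[0.2,0,-50,0,0],[0.2,0,-60,0,0],[0.2,0,-65,0,0],[0.2,0,-65,0,0]]]'
python3 - <<'E'
from h import *
im=ctrl.snapshot('side')[:,:,::-1];cv2.imwrite('pics/s8.png',cv2.resize(im[120:270,200:360],None,fx=4,fy=4))
shift([.592,.1325,.112],-77.4)
E
```

```text
clock: 13.35
tool_pos: [0.6188, 0.0111, 0.111]
orientation: [-90.0, 0.0, -137.5]
force: [-0.1, 0.3, -0.3]
opening: 0.0351
shift mm [ -62.4   -1.4 -107.5] turn rad -1.05
```

View pics/s8.png

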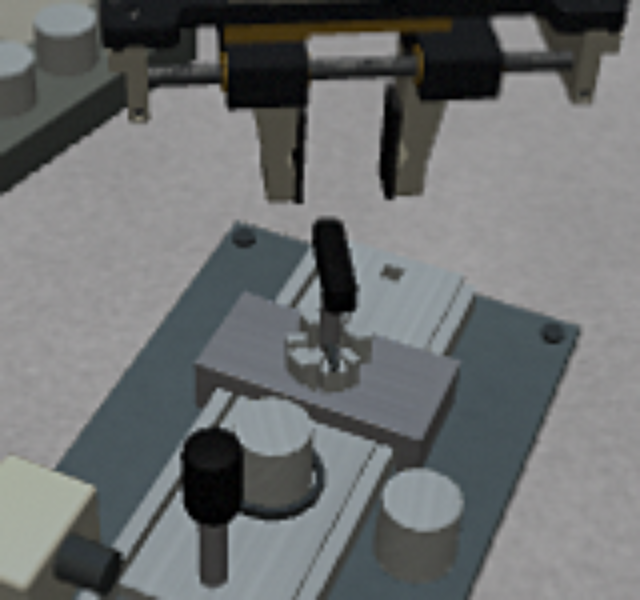

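The pin stays up by itself, turned 60°, with its cross bar in the crown. Moving over the knob.

```bash
python3 -m crank '[[[0.2,-6,0,-10,-0.1],[0.2,-16,0,-28,-0.25],[0.2,-27,0,-46,-0.4],[0.2,-38,0,-65,-0.55],[0.2,-48,0,-83,-0.7],[0.2,-57,0,-98,-0.85],[0.1,-62.4,0,-107.5,-1.0],[0.1,-62.4,0,-107.5,-1.05],[0.1,-62.4,0,-107.5,-1.05]]]'
python3 - <<'E'
from h import *
o=ctrl.get_obs();print(proj('wrist',[.592,.1325,.11],o))
im=ctrl.snapshot('wrist')[:,:,::-1];cv2.imwrite('pics/w9.png',im)
shift([.592,.1325,.039],-77.4)
E
```

```text
clock: 14.52
tool_pos: [0.5918, 0.1325, 0.1101]
orientation: [-90.1, -0.0, -77.4]
force: [-0.3, -1.0, -0.0]
opening: 0.0391
[[254.64530549 215.08350261]]
shift mm [-0.1 71.2  0.1] turn rad -0.001
```

View pics/w9.png

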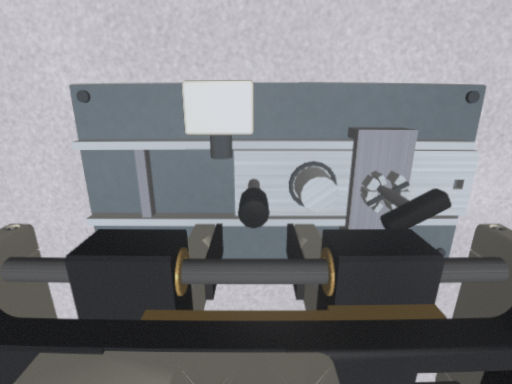

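```bash
python3 -m crank '[[[0.1,0,12,1,0],[0.1,0,28,1.5,0],[0.1,0,46,1.5,0],[0.1,0,60,1.5,0],[0.1,0,68,1.5,0],[0.1,0,71,1.5,0],[0.1,0,71,1.5,0]]]';python3 -m crank '[[[1,0,0,0,0],[1,0,0,0,0],[1,0,0,0,0],[1,0,0,0,0],[1,0,0,0,0],[1,0,0,0,0]]]'
```

```text
clock: 15.45
tool_pos: [0.5938, 0.1329, 0.0399]
orientation: [-90.0, 0.0, -77.4]
force: [0.8, 0.1, 0.1]
opening: 0.0392
clock: 16.2
tool_pos: [0.5939, 0.1338, 0.0403]
orientation: [-89.9, 0.1, -77.4]
force: [-2.3, 5.1, 3.4]
opening: 0.0231
```

```bash
python3 -m crank '[[[1,-1,0,0,0],[1,-3,0,0,0],[1,-6,0,0,0],[1,-10,0,0,0],[1,-14,0,0,0],[1,-18,0,0,0],[1,-22,0,0,0],[1,-26,0,0,0],[1,-28,0,0,0],[1,-29,0,0,0],[1,-30,0,0,0]]]'
python3 - <<'E'
from h import *
im=ctrl.snapshot('side')[:,:,::-1];cv2.imwrite('pics/s10.png',cv2.resize(im[120:270,200:360],None,fx=4,fy=4))
E
```

```text
clock: 17.58
tool_pos: [0.5874, 0.1622, 0.0402]
orientation: [-90.0, -0.0, -77.4]
force: [-0.4, -2.1, 5.5]
opening: 0.0235
```

View pics/s10.png

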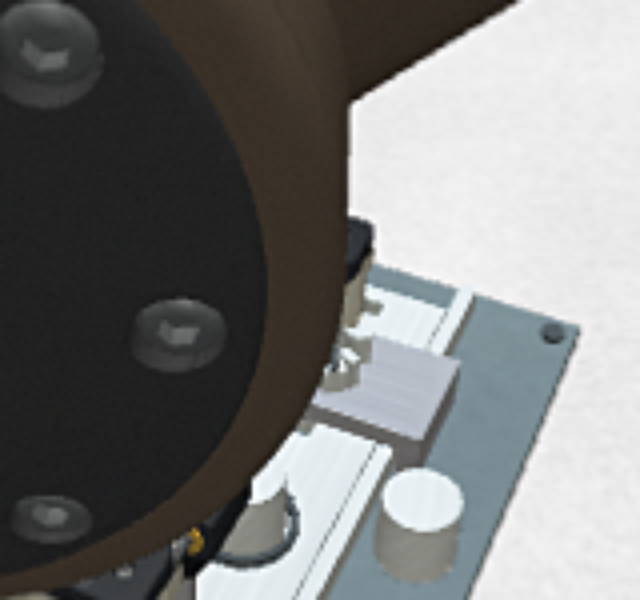

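```bash
python3 -m crank '[[[1,-1,0,0,0],[1,-4,0,0,0],[1,-8,0,0,0],[1,-13,0,0,0],[1,-18,0,0,0],[1,-23,0,0,0],[1,-28,0,0,0],[1,-33,0,0,0],[1,-37,0,0,0],[1,-39,0,0,0],[1,-40,0,0,0]]]'; python3 -m crank '[[[1,-2,0,0,0],[1,-5,0,0,0],[1,-9,0,0,0],[1,-13,0,0,0],[1,-16,0,0,0],[1,-18,0,0,0],[1,-19,0,0,0],[1,-20,0,0,0],[1,-20,0,0,0]]]'
```

```text
clock: 19.0
tool_pos: [0.5786, 0.2014, 0.0402]
orientation: [-90.0, -0.0, -77.4]
force: [-0.2, -1.4, 5.1]
opening: 0.0235
clock: 20.12
tool_pos: [0.5743, 0.2209, 0.0402]
orientation: [-90.0, 0.0, -77.4]
force: [-0.1, -1.6, 4.7]
opening: 0.0233
```

```bash
python3 -m crank '[[[1,-0.7,0,0,0],[1,-1.4,0,0,0],[1,-2,0,0,0],[1,-2.5,0,0,0],[1,-2.5,0,0,0]]]'
```

```text
clock: 20.75
tool_pos: [0.574, 0.2216, 0.0402]
orientation: [-90.0, -0.1, -77.4]
force: [2.9, -8.8, 4.3]
opening: 0.0234
```

The far stop is reached: 90 mm of travel and a 9 N reaction. I'll relax the push, release and go up.

```bash
python3 -m crank '[[[1,1,0,0,0],[1,1.7,0,0,0],[0.1,1.7,0,0,0],[0.1,1.7,0,0,0],[0.1,1.7,0,0,0],[0.1,1.7,0,0,0],[0.1,1.7,0,0,0]]]';python3 -m crank '[[[0.1,0,-10,0,0],[0.1,0,-25,0,0],[0.1,0,-42,0,0],[0.1,0,-58,0,0],[0.1,0,-68,0,0],[0.1,0,-71,0,0],[0.1,0,-71,0,0]]]'
python3 - <<'E'
from h import *
shift([.6188,.0112,.111],-137.4)
im=ctrl.snapshot('wrist')[:,:,::-1];cv2.imwrite('pics/w11.png',im)
E
```

```text
clock: 21.62
tool_pos: [0.5738, 0.2214, 0.0397]
orientation: [-90.0, -0.0, -77.4]
force: [0.1, -0.3, 0.1]
opening: 0.0395
clock: 22.5
tool_pos: [0.5737, 0.2214, 0.1106]
orientation: [-90.0, 0.0, -77.4]
force: [0.5, 0.0, 0.3]
opening: 0.0393
shift mm [215.   -0.4  -1.9] turn rad 1.047
```

View pics/w11.png

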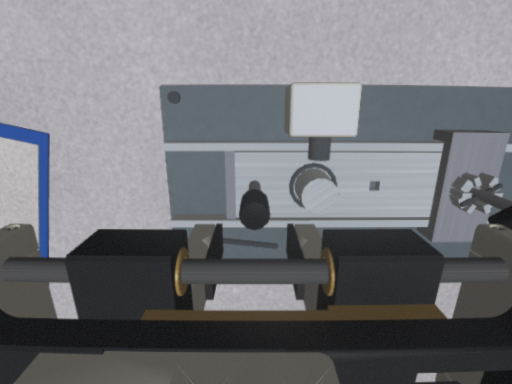

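The shuttle's edge (col 235) is against the stop bar, and the sample stands in its ring at (318,190), in front of the detector. Going back to the pin.

```bash
python3 -m crank '[[[0.1,8,0,0,0.05],[0.1,28,0,0,0.15],[0.1,50,0,0,0.25],[0.1,74,0,0,0.37],[0.1,98,0,0,0.49],[0.1,122,0,0,0.61],[0.1,146,0,0,0.73],[0.1,170,0,-1,0.85],[0.15,190,0,-1.5,0.96],[0.2,206,0,-1.9,1.03],[0.2,215,0,-1.9,1.047],[0.2,215,0,-1.9,1.047]]]'
python3 - <<'E'
from h import *
o=ctrl.get_obs();print(o['opening'])
im=ctrl.snapshot('wrist')[:,:,::-1];cv2.imwrite('pics/w12.png',im)
shift([.6188,.0112,.0459],-137.5)
E
```

```text
clock: 24.05
tool_pos: [0.6188, 0.0108, 0.1103]
orientation: [-90.0, -0.0, -137.4]
force: [0.0, -0.1, -1.1]
opening: 0.0353
0.03533989187253849
shift mm [ 0.  64.5  0. ] turn rad 0.003
```

View pics/w12.png

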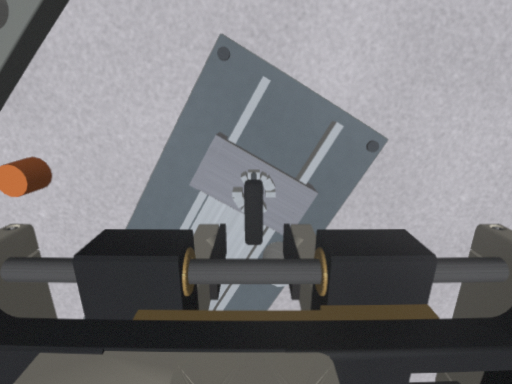

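The bar (columns 244–263) is centred between the pads. I'll descend and grip it at the same height as before.

```bash
python3 -m crank '[[[0.2,0,10,0,0],[0.2,0,24,0,0],[0.2,0,40,0,0],[0.2,0,54,0,0],[0.2,0,62,0,0],[0.2,0,64.5,0,0],[0.2,0,64.5,0,0]]]';python3 -m crank '[[[1,0,0,0,0],[1,0,0,0,0],[1,0,0,0,0],[1,0,0,0,0],[1,0,0,0,0],[1,0,0,0,0]]]'
```

```text
clock: 24.98
tool_pos: [0.6191, 0.0112, 0.0463]
orientation: [-90.0, 0.0, -137.4]
force: [0.6, -0.2, 0.3]
opening: 0.0353
clock: 25.72
tool_pos: [0.6192, 0.0113, 0.0466]
orientation: [-90.0, 0.0, -137.4]
force: [-0.8, 1.0, 3.6]
opening: 0.0137
```

```bash
python3 -m crank '[[[1,0,-2,0,0],[1,0,-4,0,0],[1,0,-6,0,0],[1,0,-7.5,0,0],[1,0,-8,0,0],[1,0,-8,0,0]]]';python3 -m crank '[[[1,0,0,0,-0.1],[1,0,0,0,-0.25],[1,0,0,0,-0.4],[1,0,0,0,-0.55],[1,0,0,0,-0.7],[1,0,0,0,-0.85],[1,0,0,0,-0.97],[1,0,0,0,-1.05],[1,0,0,0,-1.05]]]'
```

```text
clock: 26.48
tool_pos: [0.6187, 0.0113, 0.054]
orientation: [-90.0, -0.0, -137.4]
force: [3.8, 2.7, -13.0]
opening: 0.0136
clock: 27.6
tool_pos: [0.6187, 0.0111, 0.0541]
orientation: [-90.0, -0.0, -77.3]
force: [3.3, 1.2, -12.9]
opening: 0.0136
```

Lower it to home (reported z ≈ 0.034).

```bash
python3 -m crank '[[[1,0,2,0,0],[1,0,5,0,0],[1,0,8,0,0],[1,0,11,0,0],[1,0,14,0,0],[1,0,16,0,0],[1,0,18,0,0],[1,0,19,0,0],[1,0,19.5,0,0],[1,0,19.5,0,0]]]'
```

```text
clock: 28.85
tool_pos: [0.6191, 0.0112, 0.035]
orientation: [-90.0, -0.0, -77.2]
force: [1.1, -1.3, -6.1]
opening: 0.0138
```

```bash
python3 -m crank '[[[1,0,0.7,0,0],[0.2,0,0.7,0,0],[0.2,0,0.7,0,0],[0.2,0,0.7,0,0],[0.2,0,0.7,0,0],[0.2,0,0.7,0,0]]]';python3 -m crank '[[[0.2,0,-10,0,0],[0.2,0,-25,0,0],[0.2,0,-42,0,0],[0.2,0,-60,0,0],[0.2,0,-80,0,0],[0.2,0,-100,0,0],[0.2,0,-115,0,0],[0.2,0,-125,0,0]]]'
python3 - <<'E'
from h import *
im=ctrl.snapshot('side')[:,:,::-1];cv2.imwrite('pics/s13.png',cv2.resize(im[120:345,170:350],None,fx=3.3,fy=2.6))
cv2.imwrite('pics/s13f.png',im)
im=ctrl.snapshot('wrist')[:,:,::-1];cv2.imwrite('pics/w13.png',im)
E
```

```text
clock: 29.6
tool_pos: [0.6189, 0.0112, 0.0341]
orientation: [-90.0, -0.0, -77.2]
force: [0.2, -0.3, 0.7]
opening: 0.0352
clock: 30.6
tool_pos: [0.6192, 0.0113, 0.1605]
orientation: [-89.9, 0.0, -77.2]
force: [0.2, 0.2, -0.6]
opening: 0.0349
```

View pics/s13.png

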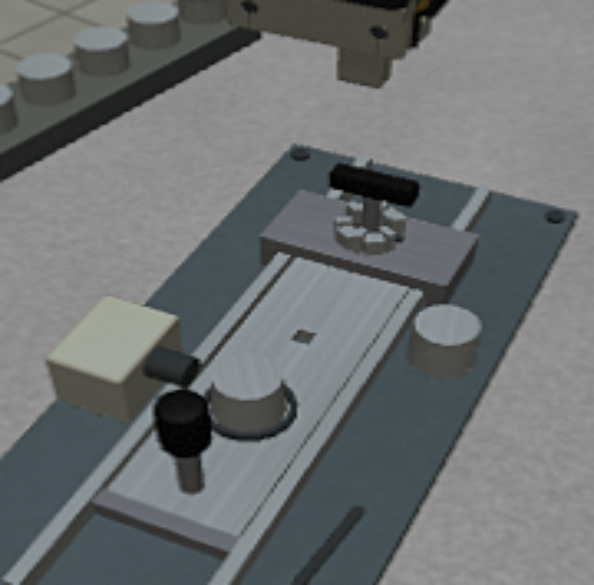

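View pics/w13.png

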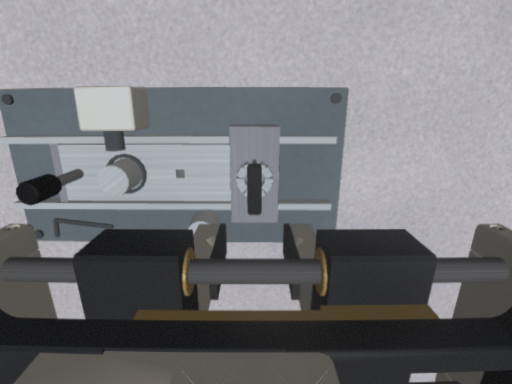

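The pin looks home, with the handle parallel to its starting pose; the sample is seated in front of the detector, and the spare and key look undisturbed. I'll compare numerically with the first picture.

```bash
python3 - <<'E'
import cv2,numpy as np
a=cv2.imread('pics/side0.png');b=cv2.imread('pics/s13f.png')
for nm,(x,y,w,h) in {'handle':(266,178,36,24),'spare':(288,232,34,38),'key':(245,308,40,62),'orange':(140,205,30,36)}.items():
    t=a[y:y+h,x:x+w]; s=b[y-8:y+h+8,x-8:x+w+8]
    _,v,_,l=cv2.minMaxLoc(cv2.matchTemplate(s,t,cv2.TM_CCOEFF_NORMED)); print(nm,round(v,3),l[0]-8,l[1]-8)
cv2.imwrite('pics/cmp.png',np.hstack([cv2.resize(i[165:225,240:320],None,fx=4.5,fy=4.5,interpolation=cv2.INTER_CUBIC) for i in(a,b)]))
E
```

```text
handle 0.889 0 0
spare 0.999 0 0
key 0.942 0 0
orange 1.0 0 0
```

View pics/cmp.png

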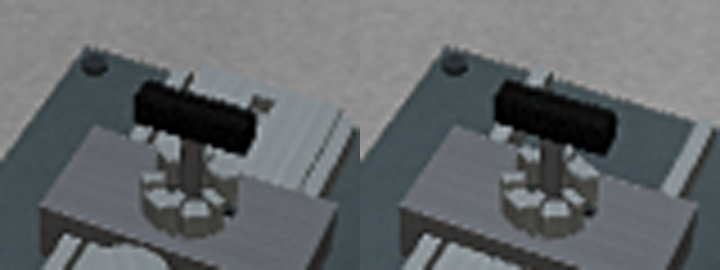

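The handle is in the same pixel position as at the start, so the pin is fully home. Handing in.

```bash
python3 -c "
from plant import ctrl
print(ctrl.get_obs()['clock'],ctrl.close_job())"
```

```text
the job is handed in; nothing more can be done
30.7 None
```

The job is handed in at 30.7 s of the 64 s allowed, with the sample in front of the detector and the pin locked home. No verdict was reported.

I pulled the pin up 20 mm, turned it −60° and set it in a shallow gap, where it stayed up on its own. I then slid the shuttle by its knob about 90 mm until it met the stop with a 9 N reaction. Last, I turned the pin back and let it spring home.

**Last checks:**
- **Pin:** in the side view the handle is at its starting pixel position (0 px shift). Just before release the pull was 6 N, which is the spring force given for home.
- **Sample:** it stands in its seat in front of the detector.
- **Bystanders:** the spare slug, the hex key and the orange look-alike are unmoved (0 px shift).

**What disagreed:**
- **Fingertips:** they sit about 41 mm behind the reported TCP, as both the wrist and side cameras showed. Because of this my first grasp closed on air above the handle without touching anything. I corrected for the offset from then on.
- **Image match:** for the handle (0.89) and the hex key (0.94) the match was below 1. For the handle I put that down to the shuttle having moved away behind it, which the side-by-side picture shows. For the key I did not look into why.

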